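# Rinse a glass on the glass rinser and hang it to drain

### The job

The green glass standing mouth down on the grey draining mat has just been washed and needs rinsing: press it squarely, mouth down, on the middle of the rinser's spring star until the star is fully down at its stop, hold it there for two seconds, firmly but without forcing it, and let the star come all the way up again. Then hang the glass upside down over the free wire arm of the drying stand, slid on until its bottom meets the tip of the arm, and let go of it without knocking the stand. Leave the mug, the low tin and the dish brush where they are.

Things in the scene. Friction and masses are not known exactly. Their poses are not given: they have to be found in the camera images.
- tumbler_green: The glass to rinse: a plain green-tinted tumbler, 104 mm high, about 0.2 kg, mouth down on the mat. Origin = centre of its open mouth (rim plane); z runs along the glass from mouth to closed base, so up at the start. Outer diameter tapers evenly from 67 mm at the mouth to 55 mm at the base; walls 3.5 mm, base 9 mm thick, so it is 95 mm deep inside.
- glass_base (a point): Centre of the outer face of that glass's closed base, 104 mm from the mouth along the glass's z; the topmost point while it stands mouth down.
- mat: Grey ribbed draining mat, fixed, 160 x 140 mm (x, y), 6 mm thick; the glass stands somewhere near its middle. Origin = centre of its underside, on the worktop; z up.
- rinser: Glass rinser, fixed: a steel drip tray 190 x 140 mm (x, y), 22 mm high, with a slotted grille; in its middle a flat steel collar (100 mm across, 24 mm high) and over it the black star, a level spoked disc 86 mm across on which the rim of a glass sits, pressed straight down. Origin = centre of the underside, on the worktop, in line with the middle of the star; z up.
- rinser_head (a joint): How far the star is pressed down, m: 0 = up, 0.010 = at its stop (valve fully open). The valve is threaded in more or less, so the star's upper face rests anywhere from 42 to 50 mm above the worktop: feel for it. A jet nozzle 24 mm across stands 9 mm above it in its middle. The spring gives from 4 N and needs 10 N to reach the stop, which is hard; the glass bears 50 N.
- stand: Drying stand, fixed: a round steel drip dish (192 mm across, 12 mm high), a post with a hub at 95 mm, and three slanted wire arms spread evenly round the hub. Two carry green glasses that are part of the stand; the third, leaning to the robot's right and rather towards it, is free. Origin = centre of the underside; the free arm leans out along -x; z up.
- free_arm: The free arm: a long U-shaped loop of 5 mm steel wire, 33 mm wide over the wires, leaning out and up at 55 degrees above the level. Origin = its root on the hub, 85 mm above the worktop. z runs along the middle of the arm to its rounded tip, 124.5 mm from the origin; y is level, across the loop (wires at y = +14 and -14 mm); x, square to the loop, points outward and down.
- free_arm_tip (a point): Outermost point of the free arm's rounded tip, 0.187 m above the worktop. A glass hangs with the arm inside it: the inside of its base on this tip and its upper inner wall lying on the two wires, its axis then running along the arm about 20 mm to the +x side (below) of the arm's middle line.
- mug: White mug of tea, about 92 mm across and 95 mm high, with a handle; a bystander that stands free. Origin = centre of its outline on the worktop.
- low_tin: Low round tin, 86 mm across, 40 mm high; a bystander that stands free. Origin = centre of the underside.
- brush: Green dish brush, 269 mm long (y), 36 mm wide, 62 mm high, lying on the worktop; a bystander that lies free. Origin = centre of the underside.

How it is judged:
On the way, in this order (a step that is already met when the one before it is completed fails the run):
1. the glass, mouth down, upright within 7 degrees and centred on the star within 12 mm, holds the star within 1.2 mm of its stop for 1.5 s, the fingers not on the rinser (value of joint rinser_head above 0.0088 m and horizontal distance between tumbler_green and rinser below 0.012 m and angle between tumbler_green's own z axis and vertical below 0.12 rad and contact force between tumbler_green and rinser above 2 N and not (contact force between the fingers and rinser above 0.5 N)), for 1.5 s.
2. the star has come up again (value of joint rinser_head below 0.001 m), for 0.1 s.
At the end, for the whole second after the job is handed in: the glass hangs still on the free arm, base outward and within 17 degrees of the arm's line, slid on until the inside of its base is within 12 mm of the tip, carried by the stand; the star head is up (z of glass_base in the frame of free_arm between 0.124 and 0.146 m and z of tumbler_green in the frame of free_arm between 0 and 0.06 m and y of tumbler_green in the frame of free_arm between -0.02 and 0.02 m and x of tumbler_green in the frame of free_arm between 0 and 0.04 m and angle between the z axis of tumbler_green and the z axis of free_arm, either way round below 0.3 rad and contact force between tumbler_green and stand above 0.3 N and linear speed of tumbler_green below 0.02 m/s and value of joint rinser_head below 0.001 m); the robot touches nothing.
It fails at once if the glass is forced on the rinser with over 50 N (contact force between tumbler_green and rinser above 50 N).
It fails at once if the glass knocks or is forced against the stand with over 50 N (contact force between tumbler_green and stand above 50 N).
It fails at once if the mug is moved more than 30 mm or tipped (distance of mug from where it was at the start of the episode above 0.03 m or angle between mug's own z axis and vertical above 0.3 rad).
It fails at once if the low tin is moved more than 30 mm (distance of low_tin from where it was at the start of the episode above 0.03 m).
It fails at once if the dish brush is moved more than 30 mm (distance of brush from where it was at the start of the episode above 0.03 m).
It also fails if it takes over 61 s, if anything falls off the work surface, if the arm or the gripper's body presses on something with over 40 N, if the wrist force passes 120 N, or if a joint passes its speed limit or range.

### The arm

A 6-joint arm with a two-finger parallel gripper is mounted at the origin on a cart in front of the work surface, level with it; the furniture and walls round the work are solid. World frame = base frame: x ahead of the robot, y to its left, z up, the work surface at z = 0. Lengths are in m, angles in rad, forces in N, time in s.
With the tool pointing down it reaches from about 0.425 to 0.95 m from the base axis. Payload 3.5 kg.
Tool frame: the origin (TCP) lies at the very end of the fingers, on their centre line; the grasp point (between the pads) lies 19 mm behind it; z points along the fingers, y is the line along which they close (so a half turn about z gives the same grasp; the last joint's range is limited). The gripper opens to 85 mm and grips with 20 to 120 N. Pads are 22 mm wide; open, the fingers measure 114 mm over their backs; the gripper's body (76 mm by 85 mm) begins 54 mm behind the grasp point. The pads swing forward as they close: fully open they stand 13 mm farther back than shut.
Start: joints at [-1.251, 0.286, 1.577, -0, 1.279, -0.15], TCP at [0.306, -0.602, 0.231] pointing down, gripper open.
Joint ranges: [-2.77, 2.77], [-0.9, 2.22], [0.21, 2.48], [-1.53, 4.67], [0.24, 2.81], [-2.84, 2.84]. Speed limits (rad/s): [2.79, 2.79, 3.14, 3.14, 3.14, 3.14].

### API

Orientations are given as a unit quaternion [x, y, z, w].
In Python, from plant import ctrl gives the robot as it stands.
- The arm moves only by the shell command python3 inch.py 'ROWS' [FORCE]. ROWS is a JSON list of rows, 1 to 10 of them, each of 7 numbers: dx, dy, dz in mm, then a rotation vector rx, ry, rz in rad, then the opening from 0.0 (shut) to 1.0 (fully open); each row is the pose to reach, as a shift and turn from the pose commanded when the command began, along the tool's axes at that moment; what a row does not reach only later rows make up. A row lasts 1/8 s, in which the tool goes at most 0.0625 m and 0.188 rad, less where a joint would pass 70% of its speed; a pose out of reach is approached as far as the arm can. The fingers move at their own pace and stop on an object; FORCE is the grip in N (left out, the last holds). Time passes only in rows, so rows that do not move let the fingers close. It prints the time, the measured TCP pose, the force, the opening and the grip force at its end. Input that does not fit is refused with a message, and nothing moves.
- ctrl.get_state(): the state, without advancing time (a new reading comes with each control period).
- ctrl.read_camera(name): name is "side" or "top" or "wrist"; returns a dict with "pixels" (400x640x3 uint8, red, green, blue), "camera_matrix" (3x3 intrinsics, pixels), "dist_coeffs" ([k1, k2, p1, p2, k3] as OpenCV has them; the pictures are not rectified), "xyz" and "orientation" of the camera in the world. Camera axes: x right, y down, z forward; pixel columns grow to the right and rows downward; lengths in m; the calibration is good to about 2 mm. A picture is of the moment at which its call begins. There is no depth.
- ctrl.sign_off(): hands the job in; it is judged then, once.
The state is a dict: "time": time; "qpos": joint angles; "dq": joint speeds; "joint_efforts": joint torques, N m; "eef_pos": TCP position; "tcp_rot": TCP orientation; "contact_force": force on the tool from outside, world axes, zero at the start; "wrist_torque": the same for the moment, N m; "opening": opening from 0.0 (shut) to 1.0 (fully open); "finger_force": force on a finger pad.
Only numpy, scipy, OpenCV 4.12 (cv2) and the standard library are available. Lean on these libraries where they do the work, as an engineer would, in place of code of your own. Each camera call takes 0.05 s, during which the arm holds its last target. There are 200 camera calls.

## Working session

There is one attempt and no reset: what is moved stays moved. The work goes in short steps, Python scripts to look and compute and a shell command to move; the robot and the scene stay as the last step left them, time stands still between calls to the robot, and variables do not carry over. Pictures are saved under pics/ and viewed, at most 10 in all, crops included, and the job is handed in when it is done.

```bash
ls; mkdir -p pics; python3 - <<'E'
from plant import ctrl
import cv2,json,pickle
d={}
for n in("side","top","wrist"):
    c=ctrl.read_camera(n);d[n]=c
    cv2.imwrite(f"pics/{n}0.png",c["pixels"][:,:,::-1]);print(n,c["camera_matrix"],c["dist_coeffs"],c["xyz"],c["orientation"])
pickle.dump(d,open("cams0.pkl","wb"))
print(ctrl.get_state())
E
```

```text
inch.py
pics
plant.py
side [[471.82158768   0.         322.22496916]
 [  0.         471.82158768 202.30291084]
 [  0.           0.           1.        ]] [-0.02213337  0.          0.          0.          0.        ] [-0.05002856 -1.16305546  0.64183949] [ 0.8014827  -0.19565696  0.14173505 -0.54704205]
top [[374.00153989   0.         321.51635123]
 [  0.         374.00153989 201.01499586]
 [  0.           0.           1.        ]] [-0.08881443  0.          0.          0.          0.        ] [ 0.46945354 -0.06129888  1.21461275] [ 0.71216198 -0.70074356  0.0278933  -0.03171345]
wrist [[354.33849659   0.         322.8604178 ]
 [  0.         354.33849659 194.90004048]
 [  0.           0.           1.        ]] [0.01754162 0.         0.         0.         0.        ] [ 0.36788073 -0.57075634  0.37327321] [ 0.84424401 -0.51749707 -0.07389523  0.11827228]
{'time': 0.15, 'qpos': array([-1.25098810e+00,  2.87037297e-01,  1.57786534e+00, -8.32817289e-06,
        1.27862772e+00, -1.49992751e-01]), 'dq': array([-0.00097499, -0.00205945, -0.00324808, -0.00031858,  0.00084145,
        0.00013345]), 'joint_efforts': array([ 2.03255084e-03, -4.06602395e+01, -2.93140644e+01, -7.32282365e-05,
        3.96099014e-03, -9.62468420e-06]), 'eef_pos': array([ 0.30543933, -0.60134715,  0.23020151]), 'tcp_rot': array([ 9.72536770e-01,  2.32747271e-01, -8.61364512e-05, -9.65025193e-04]), 'contact_force': array([-0.23563608, -0.13738867, -0.04564294]), 'wrist_torque': array([ 0.00563534,  0.01085988, -0.01109574]), 'finger_force': 0.0, 'opening': 0.9969280351153453}
```

```bash
python3 - <<'E'
import cv2
a=cv2.imread("pics/top0.png");
cv2.imwrite("pics/top0b.png",cv2.resize(a,(800,500),interpolation=cv2.INTER_CUBIC))
E
```

```text
(no output)
```

View pics/top0b.png

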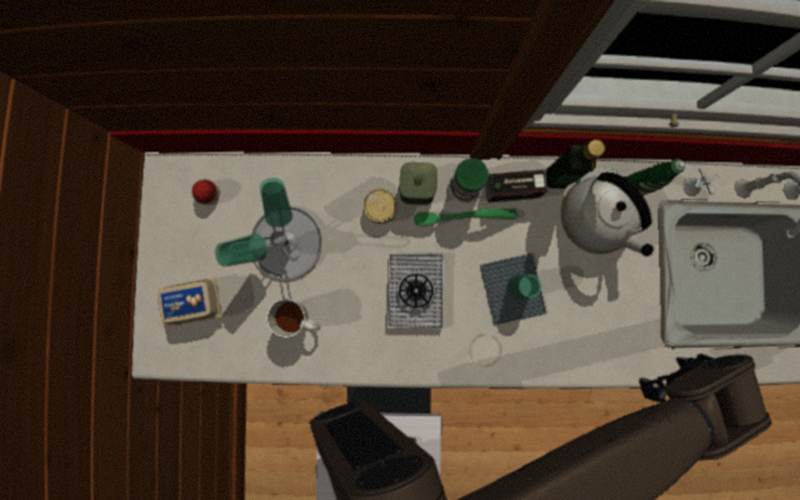

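View pics/side0.png

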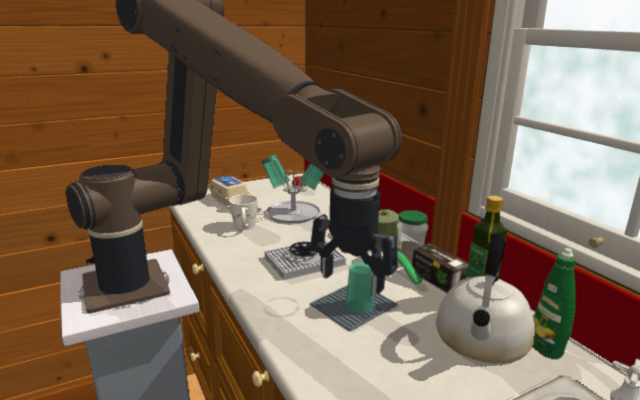

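The top view shows the glass at (422,230) in original pixels, the rinser at (333,233), the stand at (230,193) and the mug at (230,255). I'll enlarge these.

```bash
python3 - <<'E'
import cv2,numpy as np
a=cv2.imread("pics/top0.png")
f=lambda x,y,w,h,s:cv2.resize(a[y:y+h,x:x+w],None,fx=s,fy=s,interpolation=cv2.INTER_CUBIC)
# left: stand x165-285,y130-280 (x4 =480x600) ; right rinser/mat x300-445? 
cv2.imwrite("pics/c1.png",f(165,135,130,140,4))
cv2.imwrite("pics/c2.png",f(300,190,150,80,5))
E
```

```text
(no output)
```

View pics/c1.png

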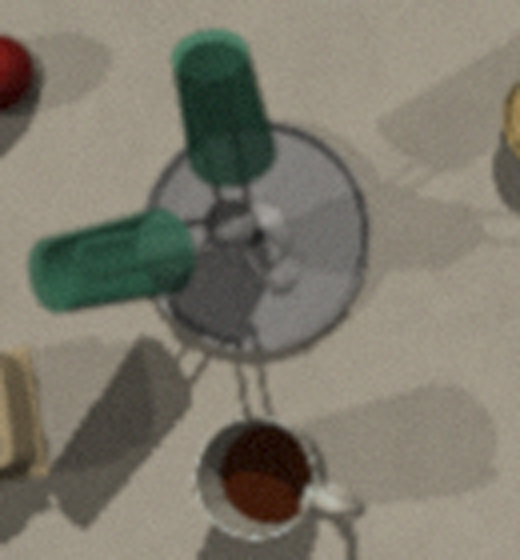

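View pics/c2.png

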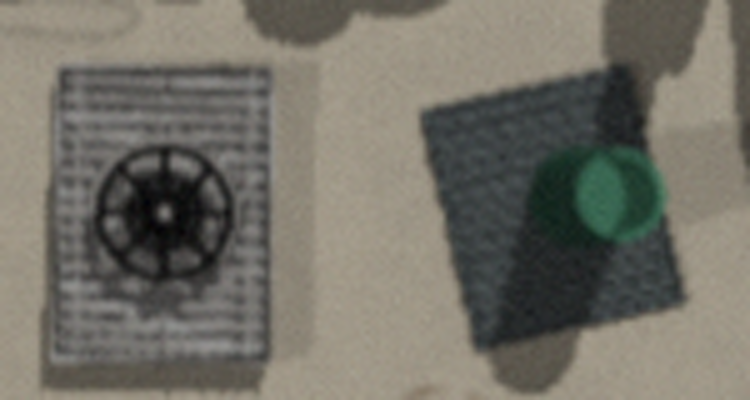

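The top crops show these positions in full-image pixels:
- Glass base disc: about (424,229).
- Star centre: about (333,232.4).
- Dish rim centre: about (229.5,195).
- Free arm: points right and down from the hub towards the camera, so it looks short.
- Mug: about (230,255).

Next I'll compute world positions and overlay the stand model on both cameras.

```bash
cat > h.py <<'E'
import numpy as np,cv2,pickle
from scipy.spatial.transform import Rotation as R
def ray(c,uv,z):
    p=cv2.undistortPoints(np.array([[uv]],float),c["camera_matrix"],np.array(c["dist_coeffs"]))[0,0]
    d=R.from_quat(c["orientation"]).apply([p[0],p[1],1]);o=np.array(c["xyz"])
    return o+d*(z-o[2])/d[2]
def proj(c,P):
    Rm=R.from_quat(c["orientation"]).as_matrix().T
    return cv2.projectPoints(np.array(P,float).reshape(-1,3),cv2.Rodrigues(Rm)[0],-Rm@np.array(c["xyz"]),c["camera_matrix"],np.array(c["dist_coeffs"]))[0][:,0]
def stand(pos,yaw):
    "return free_arm frame R,origin with outward direction yaw"
    out=np.array([np.cos(yaw),np.sin(yaw),0]);up=np.array([0,0,1.]);e=np.radians(55)
    z=out*np.cos(e)+up*np.sin(e);x=out*np.sin(e)-up*np.cos(e);y=np.cross(z,x)
    tip=None
    return np.c_[x,y,z]
E
python3 - <<'E'
from h import *
d=pickle.load(open("cams0.pkl","rb"));t=d["top"];s=d["side"]
g=ray(t,(424,229),.110);st=ray(t,(333,232.4),.046);ds=ray(t,(229.5,195),.012)
mug=ray(t,(165+262/4,135+478/4),.095)
print("glass",g,"star",st,"stand",ds,"mug",mug)
print("side check glass base px",proj(s,g),"star",proj(s,st))
# fitted rinser tray corners at z .022
for uv in((62,68),(270,66),(268,358),(54,360)):print(ray(t,(300+uv[0]/5,190+uv[1]/5),.022))
# glass-carrying arms directions: base centre/mouth centre
for b in((210,50),(50,275)):
    q=ray(t,(165+b[0]/4,135+b[1]/4),.18);print(q,np.degrees(np.arctan2(*(q-ds)[[1,0]])))
yaw0=np.radians(-135)
ims=[]
for c,n,(x,y,w,h) in((t,"top",(165,135,130,140)),(s,"side",(225,130,120,110))):
    k=4;im=cv2.resize(cv2.imread(f"pics/{n}0.png")[y:y+h,x:x+w],None,fx=k,fy=k,interpolation=cv2.INTER_CUBIC)
    ims.append(im[:440])
cv2.imwrite("pics/c3.png",ims[1])
E
```

```text
glass [ 0.48440938 -0.35954875  0.11      ] star [ 0.47063035 -0.09154863  0.046     ] stand [0.58590203 0.2456536  0.012     ] mug [0.39905224 0.21528805 0.095     ]
side check glass base px [[360.56386737 267.33170254]] star [[304.36862735 246.73177685]]
[ 0.56143819 -0.02500105  0.022     ]
[ 0.56484535 -0.15805719  0.022     ]
[ 0.37940788 -0.15870773  0.022     ]
[ 0.37599525 -0.02328254  0.022     ]
[0.70461429 0.24282146 0.18      ] -1.366655618041783
[0.54264322 0.35064459 0.18      ] 112.39284160879977
```

View pics/c3.png

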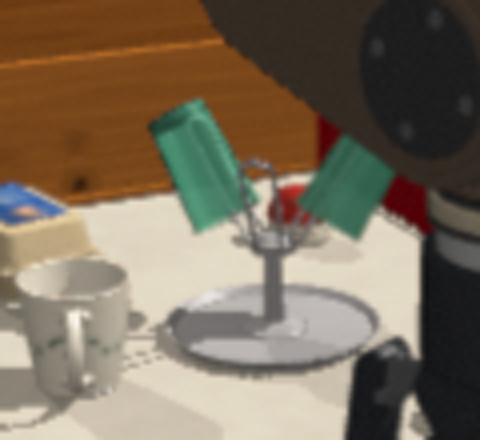

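The side crop shows the free loop's tip at about (289.5,170) and its root at about (293,190). The mug is clear of the stand.

```bash
python3 - <<'E'
from h import *
d=pickle.load(open("cams0.pkl","rb"));t=d["top"];s=d["side"]
ds=np.array([.5859,.2457,0])
print("side tip",ray(s,(225+258/4,130+160/4),.187),"top tip",ray(t,(165+290/4,135+282/4),.187))
print("side dish",ray(s,(225+275/4,130+325/4),.012))
e=np.radians(55)
ims=[]
for yd in(-118,-125,-132):
  A=stand(ds,np.radians(yd));
  out=A[:,2].copy();out[2]=0;out/=np.linalg.norm(out)
  for r in (.0,.012):
    o=ds+out*r+[0,0,.085]
    tip=o+A[:,2]*.1245
    print(yd,r,tip,"top crop",(proj(t,tip)-[165,135])*4,"side crop",(proj(s,tip)-[225,130])*4, "root",(proj(s,o)-[225,130])*4)
  o=ds+out*.006+[0,0,.085]
  P=[o+A@np.array(q) for q in([0,-.014,.01],[0,-.014,.11],[0,-.008,.12],[0,0,.1220],[0,.008,.12],[0,.014,.11],[0,.014,.01])]
  row=[]
  for c,n,(x,y) in((t,"top",(200,165)),(s,"side",(265,155))):
    im=cv2.resize(cv2.imread(f"pics/{n}0.png")[y:y+60,x:x+60],None,fx=6,fy=6,interpolation=cv2.INTER_CUBIC)
    im=im[:,:266] if 0 else im
    for p in (proj(c,P)-[x,y])*6: cv2.circle(im,(int(p[0]),int(p[1])),2,(0,0,255),-1)
    row.append(cv2.resize(im,(264,264)))
  ims.append(np.vstack(row))
cv2.imwrite("pics/c4.png",np.hstack(ims))
E
```

```text
side tip [0.545767   0.17259335 0.187     ] top tip [0.54008073 0.17747671 0.187     ]
side dish [0.58836428 0.23589731 0.012     ]
-118 0.0 [0.55237491 0.18264848 0.18698443] top crop [[283.24285796 264.1960051 ]] side crop [[260.33404001 155.65694387]] root [[266.96056482 243.84159531]]
-118 0.012 [0.54674125 0.17205311 0.18698443] top crop [[298.08573807 272.5418098 ]] side crop [[259.37733423 160.04304386]] root [[266.11073056 248.55633633]]
-125 0.0 [0.54494075 0.18720413 0.18698443] top crop [[276.36496601 274.77763445]] side crop [[249.68607568 155.32918703]] root [[266.96056482 243.84159531]]
-125 0.012 [0.53805784 0.17737431 0.18698443] top crop [[290.05061483 284.91754857]] side crop [[246.84979366 159.65580916]] root [[264.42184602 248.49965144]]
-132 0.0 [0.53811721 0.19263183 0.18698443] top crop [[268.27421435 284.46719583]] side crop [[239.30148925 154.62135014]] root [[266.96056482 243.84159531]]
-132 0.012 [0.53008764 0.18371409 0.18698443] top crop [[280.59485085 296.2504212 ]] side crop [[234.63709943 158.818316  ]] root [[262.77140611 248.37307517]]
```

View pics/c4.png

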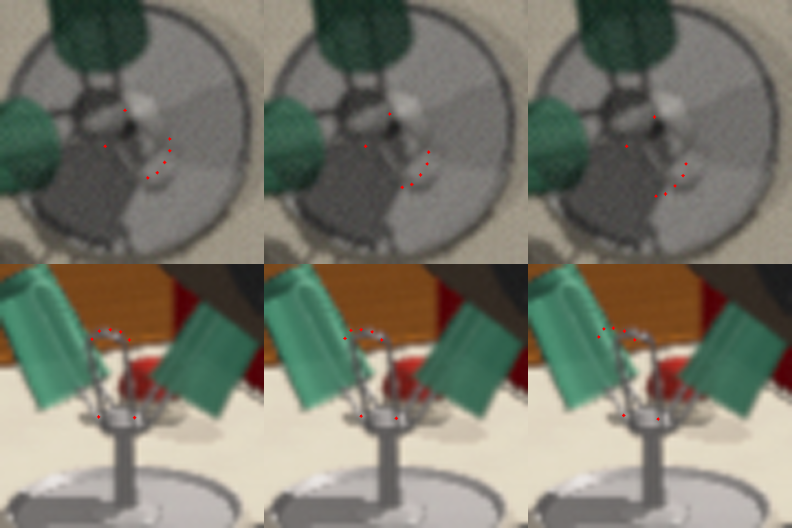

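Units first: shifts go in mm. So 0.09 m is 90, 0.269 m is 269.

```bash
python3 inch.py '[[54, -27, 0, 0, 0, 0, 1], [108, -54, 0, 0, 0, 0, 1], [161, -81, 0, 0, 0, 0, 1], [215, -108, 0, 0, 0, 0, 1], [269, -136, 0, 0, 0, 0, 1], [269, -136, 60, 0, 0, 0, 1], [269, -136, 90, 0, 0, 0, 1], [269, -136, 90, 0, 0, 0, 1]]'
python3 - <<'E'
from plant import ctrl
from h import *
c=ctrl.read_camera("wrist");cv2.imwrite("pics/w1.png",c["pixels"][:,:,::-1]);pickle.dump(c,open("w1.pkl","wb"))
s=ctrl.get_state();print(s["eef_pos"],s["tcp_rot"],s["qpos"])
print(proj(c,[[.4844,-.3596,.110]]))
E
```

```text
time: 1.15
eef_pos: [0.4823, -0.3567, 0.1376]
tcp_rot: [0.972, 0.233, -0.002, -0.003]
contact_force: [-0.3, -0.9, -0.1]
opening: 0.998
finger_force: 0.0
[ 0.48340404 -0.35823268  0.14030796] [ 9.72533544e-01  2.32758828e-01 -6.74025271e-04 -1.17443027e-03] [-8.06261699e-01  2.18093555e-01  1.83382370e+00  2.62391956e-05
  1.09238351e+00  2.94695148e-01]
[[328.59311294 231.61826066]]
```

View pics/w1.png

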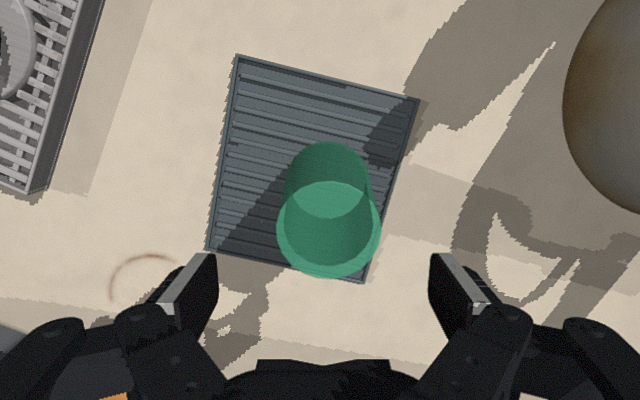

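The wrist view shows the glass's base disc centred at (329,230), against a predicted (328.6,231.6), so the position holds. I'll go down and grip.

```bash
python3 inch.py '[[0, 1, 45, 0, 0, 0, 1], [0, 1, 84, 0, 0, 0, 1], [0, 1, 84, 0, 0, 0, 1], [0, 1, 84, 0, 0, 0, 0], [0, 1, 84, 0, 0, 0, 0], [0, 1, 84, 0, 0, 0, 0], [0, 1, 84, 0, 0, 0, 0], [0, 1, 84, 0, 0, 0, 0]]' 45
python3 -c "
from plant import ctrl
s=ctrl.get_state();print(s)"
```

```text
time: 2.2
eef_pos: [0.4861, -0.3613, 0.0613]
tcp_rot: [0.973, 0.233, 0.001, 0.002]
contact_force: [-1.6, 1.6, 6.2]
opening: 0.663
finger_force: 48.6
{'time': 2.2, 'qpos': array([-8.06656019e-01,  3.25811399e-01,  1.86492385e+00,  1.90291184e-04,
        9.45206160e-01,  2.94133120e-01]), 'dq': array([0.00170975, 0.00089256, 0.00014694, 0.00027291, 0.0005316 ,
       0.00042372]), 'joint_efforts': array([-2.81120678e-01, -3.39417279e+01, -2.26545310e+01, -7.30935414e-02,
       -4.66843620e-01,  1.83097855e-02]), 'eef_pos': array([ 0.48608833, -0.36132443,  0.06131755]), 'tcp_rot': array([0.97252254, 0.23279158, 0.00149305, 0.00240019]), 'contact_force': array([-1.60668023,  1.62208638,  6.18304767]), 'wrist_torque': array([0.29162917, 0.15034937, 0.03792017]), 'finger_force': 48.63804605755831, 'opening': 0.6633204921665751}
```

```bash
python3 inch.py '[[0, 0, -50, 0, 0, 0, 0], [0, 0, -80, 0, 0, 0, 0], [22, -49, -80, 0, 0, 0, 0], [44, -98, -80, 0, 0, 0, 0], [66, -147, -80, 0, 0, 0, 0], [87, -196, -80, 0, 0, 0, 0], [109, -245, -80, 0, 0, 0, 0], [109, -245, -80, 0, 0, 0, 0], [109, -245, -80, 0, 0, 0, 0], [109, -245, -80, 0, 0, 0, 0]]'
python3 - <<'E'
from plant import ctrl
from h import *
f=[]
for n in("side","top","wrist"):
    c=ctrl.read_camera(n);pickle.dump(c,open(f"{n}2.pkl","wb"));f.append(c["pixels"][:,:,::-1])
s=ctrl.get_state();print(s["eef_pos"],R.from_quat(s["tcp_rot"]).as_matrix().round(4).tolist(),s["qpos"].tolist(),s["opening"],s["contact_force"])
w=f[2][0:400:1]
a=cv2.resize(f[0][150:300,230:390],(400,375),interpolation=cv2.INTER_CUBIC)
b=cv2.resize(w,(400,250))
t=cv2.resize(f[1][160:280,270:430],(400,300),interpolation=cv2.INTER_CUBIC)
cv2.imwrite("pics/m2.png",np.hstack([a,np.vstack([b,np.zeros((125,400,3),np.uint8)])]))
E
```

```text
time: 3.45
eef_pos: [0.4711, -0.093, 0.1379]
tcp_rot: [0.973, 0.232, 0.0, 0.001]
contact_force: [-0.1, -0.8, -2.2]
opening: 0.662
finger_force: 49.4
[ 0.47077545 -0.09289706  0.13745285] [[0.8924, 0.4512, 0.0002], [0.4512, -0.8924, -0.0002], [0.0001, 0.0002, -1.0]] [-0.4066445634118191, -0.04830450727100648, 2.1261834444666814, -7.298927747621461e-05, 1.0634576773309976, 0.6960635499450986] 0.6649631630840651 [ 0.18403329  0.17514296 -1.67438793]
```

View pics/m2.png

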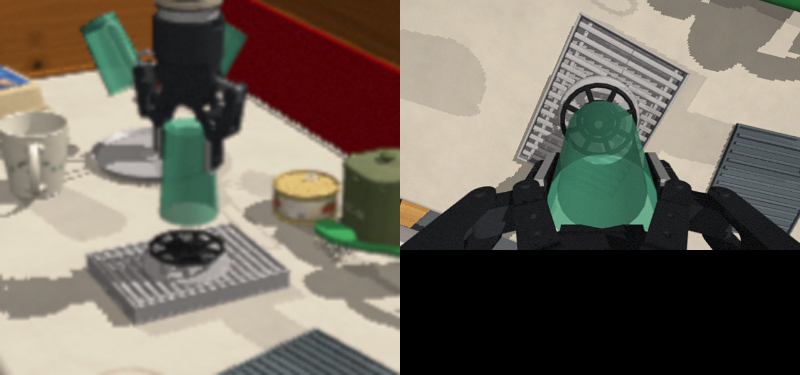

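```bash
python3 - <<'E'
from h import *
c=pickle.load(open("wrist2.pkl","rb"))
for z in(.042,.046,.05):print(proj(c,[[.4706,-.0915,z]]))
print("base",proj(c,[[.4708,-.0929,.190]]),"mouth",proj(c,[[.4708,-.0929,.086]]))
im=c["pixels"][:,:,::-1][110:410,200:500].copy()
for q,col,r,z in(((.4706,-.0915,.046),(0,0,255),.043,0),((.4708,-.0929,.086),(255,0,0),.0335,0),((.4708,-.0929,.190),(0,255,255),.0275,0)):
    a=np.linspace(0,2*np.pi,60);P=np.c_[q[0]+r*np.cos(a),q[1]+r*np.sin(a),a*0+q[2]]
    for p in proj(c,P)-[200,110]:
        cv2.circle(im,tuple(int(v) for v in p),1,col,-1) if 0<=p[0]<300 and 0<=p[1]<290 else 0
cv2.imwrite("pics/m3.png",cv2.resize(im,None,fx=2,fy=2))
E
```

```text
[[319.62721283 195.49349967]]
[[319.57774976 197.10295411]]
[[319.52670522 198.76378756]]
base [[319.87396137 334.22286894]] mouth [[321.28322543 217.2346904 ]]
```

View pics/m3.png

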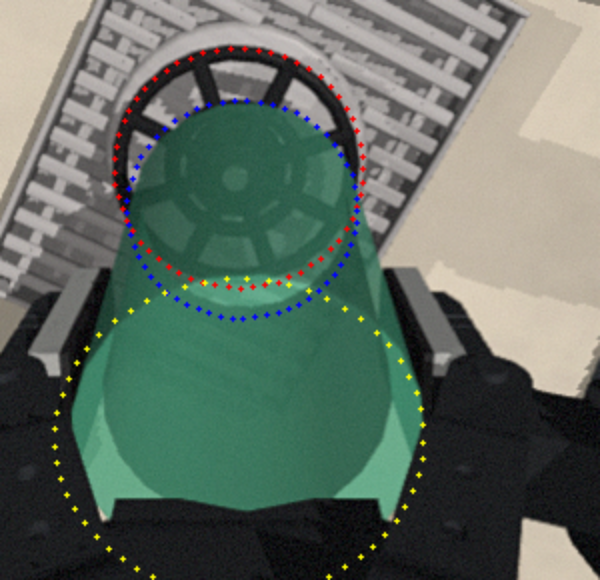

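The overlay shows the star circle and the glass mouth matching their predictions within 1–2 mm. I'll go down and feel for the star.

To row units: -0.001 m is -1, 0.03 m is 30.

```bash
python3 inch.py '[[0, -1, 30, 0, 0, 0, 0], [0, -1, 30, 0, 0, 0, 0], [0, -1, 30, 0, 0, 0, 0]]' 60; python3 inch.py '[[0, 0, 4, 0, 0, 0, 0], [0, 0, 8, 0, 0, 0, 0], [0, 0, 8, 0, 0, 0, 0]]'
```

```text
time: 3.98
eef_pos: [0.4705, -0.0915, 0.1079]
tcp_rot: [0.973, 0.232, 0.0, 0.0]
contact_force: [0.4, -0.1, -0.9]
opening: 0.662
finger_force: 68.5
time: 4.35
eef_pos: [0.47, -0.0909, 0.0991]
tcp_rot: [0.973, 0.233, -0.0, -0.0]
contact_force: [-0.7, 0.0, -2.6]
opening: 0.66
finger_force: 68.5
```

```bash
for i in 1 2 ; do python3 inch.py '[[0, 0, 3, 0, 0, 0, 0], [0, 0, 3, 0, 0, 0, 0]]' | egrep 'eef|contact'; done; python3 inch.py '[[0, 0, 4, 0, 0, 0, 0], [0, 0, 4, 0, 0, 0, 0]]' | egrep 'eef|contact'
```

```text
eef_pos: [0.4705, -0.0911, 0.097]
contact_force: [-1.8, 0.9, 2.3]
eef_pos: [0.4705, -0.0911, 0.0938]
contact_force: [-2.2, 1.7, 3.8]
eef_pos: [0.4706, -0.0911, 0.09]
contact_force: [-2.7, 0.5, 6.7]
```

```bash
for i in 1 2 ; do python3 inch.py '[[0, 0, 3, 0, 0, 0, 0], [0, 0, 3, 0, 0, 0, 0]]' | egrep 'eef|rot|contact'; done
```

```text
eef_pos: [0.4708, -0.0911, 0.0882]
tcp_rot: [0.973, 0.233, 0.0, -0.0]
contact_force: [-4.5, 2.7, 12.7]
eef_pos: [0.4713, -0.0911, 0.088]
tcp_rot: [0.973, 0.233, -0.0, -0.001]
contact_force: [-10.7, 3.7, 26.8]
```

The star is at its stop: TCP z has stalled at 0.088 and the force has jumped. I'll ease off slightly and hold.

```bash
for i in 1 2; do python3 inch.py '[[0, 0, -0.5, 0, 0, 0, 0], [0, 0, -0.5, 0, 0, 0, 0], [0, 0, -0.5, 0, 0, 0, 0], [0, 0, -0.5, 0, 0, 0, 0], [0, 0, -0.5, 0, 0, 0, 0], [0, 0, -0.5, 0, 0, 0, 0], [0, 0, -0.5, 0, 0, 0, 0], [0, 0, -0.5, 0, 0, 0, 0], [0, 0, -0.5, 0, 0, 0, 0]]'| egrep 'time|eef|contact|open'; done
```

```text
time: 6.72
eef_pos: [0.4712, -0.0911, 0.0881]
contact_force: [-9.3, 4.4, 24.2]
opening: 0.659
time: 7.85
eef_pos: [0.4711, -0.0911, 0.0881]
contact_force: [-8.7, 2.8, 21.5]
opening: 0.652
```

```bash
python3 inch.py '[[0, 0, -10, 0, 0, 0, 0], [0, 0, -30, 0, 0, 0, 0], [0, 0, -80, 0, 0, 0, 0], [0, 0, -130, 0, 0, 0, 0], [0, 0, -180, 0, 0, 0, 0], [0, 0, -180, 0, 0, 0, 0], [0, 0, -180, 0, 0, 0, 0]]'
python3 - <<'E'
from plant import ctrl
from h import *
f=[]
for n in("side","top","wrist"):
    c=ctrl.read_camera(n);pickle.dump(c,open(f"{n}4.pkl","wb"));f.append(c["pixels"][:,:,::-1])
s=ctrl.get_state();e=s["eef_pos"];print(e,s["qpos"].tolist(),s["opening"])
# stand crops
k=5
a=cv2.resize(f[0][150:230,262:342],None,fx=5,fy=5,interpolation=cv2.INTER_CUBIC)
b=f[2][0:400,100:500].copy()
m=e-[0,0,.053];g=e+[0,0,.051]
for q,r in((m,.0335),(g,.0275)):
    an=np.linspace(0,2*np.pi,60);P=np.c_[q[0]+r*np.cos(an),q[1]+r*np.sin(an),an*0+q[2]]
    for p in proj(c,P)-[100,0]:
        cv2.circle(b,tuple(int(v) for v in p),1,(0,0,255),-1)
cv2.imwrite("pics/m5.png",np.hstack([a,b]))
E
```

```text
time: 8.72
eef_pos: [0.4694, -0.0907, 0.2624]
tcp_rot: [0.973, 0.233, -0.001, -0.001]
contact_force: [0.1, -0.5, -3.3]
opening: 0.661
finger_force: 68.5
[ 0.46903367 -0.09055824  0.26145105] [-0.4035412454015236, -0.182492995490819, 2.0098408231462854, -2.1731996601768706e-05, 1.3191371138646255, 0.6975549000549677] 0.6588294257298583
```

View pics/m5.png

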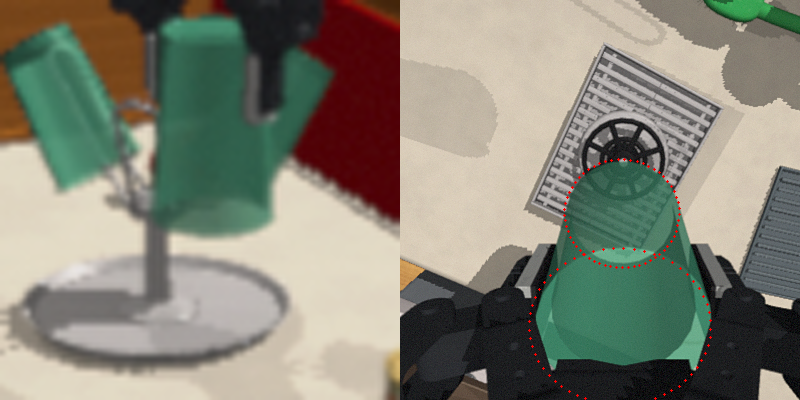

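The glass is still upright in the grip and the star is back up. Now I'll compute the standoff pose in line with the free arm.

```bash
cat >> h.py <<'E'
def target(tip,yaw,mz,xo,off=.053):
    "tool pose (p,R) with glass mouth at arm z = tip+mz, x offset xo; tool z=-arm z, tool y = arm y direction"
    A=stand(None,yaw);p=np.array(tip)+A[:,2]*(mz+off)+A[:,0]*xo
    T=np.c_[-A[:,0],A[:,1],-A[:,2]]
    return p,T
def delta(s,p,T):
    Rc=R.from_quat(s["tcp_rot"]);d=Rc.inv().apply(p-s["eef_pos"]);rv=(Rc.inv()*R.from_matrix(T)).as_rotvec()
    return np.r_[d,rv].round(4)
E
python3 - <<'E'
from plant import ctrl
from h import *
s=ctrl.get_state()
p,T=target([.544,.174,.187],np.radians(-119.5),.09,.0)
print(np.linalg.det(T),p,delta(s,p,T),np.linalg.norm(delta(s,p,T)[3:]))
E
```

```text
1.0000000000000002 [0.50361072 0.10261218 0.30413874] [ 0.1181 -0.1568 -0.0425  0.1746  0.595  -0.5691] 0.8416560877222953
```

```bash
python3 inch.py '[[20, -26, -20, 0.029, 0.099, -0.095, 0], [40, -52, -42, 0.058, 0.198, -0.19, 0], [60, -80, -42, 0.087, 0.297, -0.285, 0], [80, -105, -42, 0.116, 0.397, -0.38, 0], [100, -130, -42, 0.145, 0.496, -0.475, 0], [118, -157, -42, 0.175, 0.595, -0.569, 0], [118, -157, -42, 0.175, 0.595, -0.569, 0], [118, -157, -42, 0.175, 0.595, -0.569, 0], [118, -157, -42, 0.175, 0.595, -0.569, 0]]'
cat > fit.py <<'E'
from h import *
import sys
from scipy.ndimage import gaussian_filter
from scipy.optimize import minimize
def ridge(c,sg):
    g=cv2.cvtColor(c["pixels"],cv2.COLOR_RGB2GRAY).astype(np.float32)
    H={}
    xx=gaussian_filter(g,sg,order=(0,2));yy=gaussian_filter(g,sg,order=(2,0));xy=gaussian_filter(g,sg,order=(1,1))
    r=np.sqrt(((xx-yy)/2)**2+xy**2)*sg**2   # anisotropy: wires of either polarity
    return np.minimum(r,np.percentile(r,98.5))
def loop(tip,yaw):
    A=stand(None,yaw);L=[]
    for z in np.linspace(-.10,-.0165,30):L+=[[0,-.014,z],[0,.014,z]]
    for a in np.linspace(0,np.pi,25):L.append([0,.014*np.cos(a),-.0165+.014*np.sin(a)])
    return np.array(tip)+np.array(L)@A.T
def score(v,views):
    P=loop([v[0],v[1],.187],v[2]);t=0
    for c,r,w in views:
        q=proj(c,P);ok=(q[:,0]>1)&(q[:,0]<638)&(q[:,1]>1)&(q[:,1]<398)
        if ok.sum()<10: continue
        q=q[ok];t+=w*cv2.remap(r,q[:,0].astype(np.float32)[None],q[:,1].astype(np.float32)[None],cv2.INTER_LINEAR).mean()/r.mean()
    return t
def fit(views):
    best=max(((score((x,y,np.radians(a)),views),x,y,a) for x in np.arange(.53,.559,.002) for y in np.arange(.16,.189,.002) for a in range(-132,-107,3)))
    r=minimize(lambda v:-score((v[0],v[1],v[2]/30),views),[best[1],best[2],np.radians(best[3])*30],method="Nelder-Mead",options=dict(initial_simplex=None,xatol=1e-5))
    return best,-r.fun,r.x[:2],np.degrees(r.x[2]/30)
E
python3 - <<'E'
from plant import ctrl
from fit import *
c=ctrl.read_camera("wrist");pickle.dump(c,open("w5.pkl","wb"));cv2.imwrite("pics/w5.png",c["pixels"][:,:,::-1])
pickle.dump(ctrl.read_camera("side"),open("side5.pkl","wb"))
s=ctrl.get_state();print(s["eef_pos"],s["qpos"],R.from_quat(s["tcp_rot"]).as_matrix().round(3).tolist())
d=pickle.load(open("cams0.pkl","rb"))
print("wrist tip px",proj(c,[[.544,.174,.187],[.565,.21,.13]]))
S=(d["side"],ridge(d["side"],1.2),1);T=(d["top"],ridge(d["top"],1.2),1);W=(c,ridge(c,3),1)
for n,v in(("S",[S]),("T",[T]),("ST",[S,T]),("W",[W]),("SW",[S,W]),("all",[S,T,W])):print(n,fit(v))
E
```

```text
time: 10.0
eef_pos: [0.5045, 0.1018, 0.3064]
tcp_rot: [0.824, 0.481, 0.261, -0.149]
contact_force: [0.8, 0.3, -2.6]
opening: 0.656
finger_force: 68.5
[0.50453544 0.10189141 0.30658172] [-0.28564742 -0.29852791  2.10360075  0.62968107  1.24379464  0.04835445] [[0.401, 0.87, 0.286], [0.714, -0.493, 0.497], [0.574, 0.005, -0.819]]
wrist tip px [[320.45546235 180.92137807]
 [321.1440263  163.1598105 ]]
S ((np.float32(4.5943875), np.float64(0.552), np.float64(0.16), -123), np.float64(4.830133438110352), array([0.5451252 , 0.15048889]), np.float64(-128.85044279131995))
T ((np.float32(2.680758), np.float64(0.558), np.float64(0.18800000000000003), -114), np.float64(2.7005767822265625), array([0.55939794, 0.18824838]), np.float64(-112.17943319416271))
ST ((np.float32(6.0819607), np.float64(0.538), np.float64(0.17400000000000002), -111), np.float64(6.089481353759766), array([0.53790713, 0.17418128]), np.float64(-111.35128332740311))
W ((np.float32(2.2857642), np.float64(0.55), np.float64(0.18800000000000003), -123), np.float64(3.4872660636901855), array([0.56666263, 0.20285164]), np.float64(-121.53150929917797))
SW ((np.float32(5.8423657), np.float64(0.55), np.float64(0.18800000000000003), -123), np.float64(6.334420204162598), array([0.55183923, 0.1957642 ]), np.float64(-127.16465005272278))
all ((np.float32(8.078909), np.float64(0.552), np.float64(0.18800000000000003), -120), np.float64(8.765605926513672), array([0.57535289, 0.19175864]), np.float64(-113.3014721144173))
```

```bash
cat > fit2.py <<'E'
from h import *
from scipy.optimize import minimize
d=pickle.load(open("cams0.pkl","rb"))
def mask(c):
    h=cv2.cvtColor(c["pixels"],cv2.COLOR_RGB2HSV);m=cv2.inRange(h,(72,70,25),(95,255,255))
    return cv2.morphologyEx(m,cv2.MORPH_OPEN,np.ones((3,3),np.uint8))
K=3
ROI={"top":(190,135,60,80),"side":(255,150,42,45)} # side: only the left hung glass is unoccluded
an=np.linspace(0,2*np.pi,40)
def sil(c,x,y,yaw,r,roi):
    im=np.zeros((roi[3]*K,roi[2]*K),np.uint8)
    for k in(1,2):
        a=yaw+k*2*np.pi/3;A=stand(None,a);o=np.array([x+r*np.cos(a),y+r*np.sin(a),.085])
        L=np.vstack([np.c_[xo+rr*np.cos(an),rr*np.sin(an),an*0+z] for xo,rr,z in((.024,.0335,.0295),(.018,.0275,.1335))])
        q=(proj(c,o+L@A.T)-roi[:2])*K
        cv2.fillConvexPoly(im,cv2.convexHull(np.round(q).astype(np.int32)),255)
    return im>0
M={}
for n,(x,y,w,h) in ROI.items():
    M[n]=cv2.resize(mask(d[n])[y:y+h,x:x+w],None,fx=K,fy=K,interpolation=cv2.INTER_LINEAR)>127
def cost(v,names=("top","side")):
    x,y,yaw,r=v[0]/100,v[1]/100,v[2]/10,v[3]/100;t=0
    for n in names:
        s=sil(d[n],x,y,yaw,r,ROI[n]);t+=1-(s&M[n]).sum()/(s|M[n]).sum()
    return t
if __name__=="__main__":
    print({n:m.sum()/K/K for n,m in M.items()})
    for names in(("top",),("side",),("top","side")):
        best=None
        for y0 in(-112,-118,-124):
          for r0 in(.4,1.2):
            v0=np.array([58.6,24.4,np.radians(y0)*10,r0]);sx=np.vstack([v0]+[v0+e for e in np.diag([.8,.8,.8,.5])])
            f=minimize(cost,v0,args=(names,),method="Nelder-Mead",options=dict(initial_simplex=sx))
            if best is None or f.fun<best.fun:best=f
        v=best.x;yaw=v[2]/10;r=v[3]/100;h=r+.1245*np.cos(np.radians(55))
        print(names,best.fun,v[:2]/100,np.degrees(yaw),r,"tip",v[0]/100+h*np.cos(yaw),v[1]/100+h*np.sin(yaw))
E
python3 fit2.py
python3 - <<'E'
# dish rim: grid search of rim circle on gradient magnitude
from h import *
d=pickle.load(open("cams0.pkl","rb"))
an=np.linspace(0,2*np.pi,120)
for n in("top","side"):
    c=d[n];g=cv2.GaussianBlur(cv2.cvtColor(c["pixels"],cv2.COLOR_RGB2GRAY).astype(np.float32),(0,0),1);G=np.hypot(cv2.Sobel(g,5,1,0),cv2.Sobel(g,5,0,1));G=np.minimum(G,np.percentile(G,95))
    b=[]
    for x in np.arange(.57,.601,.001):
        for y in np.arange(.23,.261,.001):
            q=proj(c,np.c_[x+.096*np.cos(an),y+.096*np.sin(an),an*0+.011]).astype(np.float32)
            b.append((cv2.remap(G,q[:,0][None],q[:,1][None],1).mean(),x.round(3),y.round(3)))
    print(n,sorted(b)[-4:])
E
```

```text
{'top': np.float64(963.8888888888888), 'side': np.float64(417.5555555555556)}
('top',) 0.223532589124955 [0.59223811 0.25287919] -125.98263237925487 0.016178058418310798 tip 0.5407764676824681 0.18200314777861865
('side',) 0.2151211361737677 [0.60640563 0.2549722 ] -115.31415278902219 0.018213608907284635 tip 0.5680841463564249 0.173954283355314
('top', 'side') 0.45847680506478516 [0.59243227 0.25182482] -123.98129564267084 0.016762412692035232 tip 0.543150601047894 0.1787102639744967
top [(np.float32(86.91056), np.float64(0.582), np.float64(0.252)), (np.float32(87.01633), np.float64(0.581), np.float64(0.251)), (np.float32(87.10335), np.float64(0.581), np.float64(0.252)), (np.float32(87.34035), np.float64(0.582), np.float64(0.251))]
side [(np.float32(120.913246), np.float64(0.573), np.float64(0.231)), (np.float32(120.95762), np.float64(0.572), np.float64(0.23)), (np.float32(121.155304), np.float64(0.574), np.float64(0.23)), (np.float32(121.52568), np.float64(0.573), np.float64(0.23))]
```

```bash
sed -i 's/"top":(190,135,60,80)/"top":(168,136,72,80)/' fit2.py
python3 - <<'E'
import re
t=open('fit2.py').read()
t=t.replace('''    h=cv2.cvtColor(c["pixels"],cv2.COLOR_RGB2HSV);m=cv2.inRange(h,(72,70,25),(95,255,255))
''','''    p=cv2.GaussianBlur(c["pixels"],(0,0),.8).astype(int);m=((p[:,:,1]-p[:,:,0])>12).astype(np.uint8)*255
''')
t=t.replace('print(names,best.fun','print(names,{n:(sil(d[n],v[0]/100,v[1]/100,yaw,r,ROI[n]).sum()/9) for n in names},best.fun')
open('fit2.py','w').write(t)
E
python3 fit2.py
```

```text
{'top': np.float64(1482.111111111111), 'side': np.float64(488.5555555555556)}
('top',) {'top': np.float64(1592.888888888889)} 0.09006211180124224 [0.59285036 0.24982464] -123.01777905486557 0.01661419232769437 tip 0.5448858961644762 0.17601599982889668
('side',) {'side': np.float64(545.4444444444445)} 0.10468431771894093 [0.59398035 0.2569432 ] -119.09260163422022 0.008537112928190243 tip 0.5551081287626191 0.18708238384074727
('top', 'side') {'top': np.float64(1592.3333333333333), 'side': np.float64(545.7777777777778)} 0.20146176663534676 [0.59282726 0.25008985] -124.03433352557761 0.016539176568797536 tip 0.5436028757065272 0.177205942098994
```

The silhouette fit of the two hung glasses overlaps at about 91%. It puts the tip at (0.544,0.176), yaw −122 to −124°, close to my eye readings. I'll line up the glass just off the tip.

```bash
cat > t.py <<'E'
from plant import ctrl
from h import *
import sys
s=ctrl.get_state();y=float(sys.argv[3]) if len(sys.argv)>3 else 0
p,T=target([.544,.176,.187],np.radians(-122),float(sys.argv[1]),float(sys.argv[2]))
p=p+T[:,1]*y
print(s["eef_pos"],delta(s,p,T))
E
python3 t.py .03 .009
```

```text
[0.50453544 0.10189141 0.30658172] [-0.0088 -0.0048  0.0631 -0.0205 -0.0003  0.0379]
```

Units first: shifts go in mm. So 0.063 m is 63, 0.031 m is 31.

```bash
python3 inch.py '[[-9, -5, 0, -0.0205, 0, 0.038, 0], [-9, -5, 31, -0.0205, 0, 0.038, 0], [-9, -5, 63, -0.0205, 0, 0.038, 0], [-9, -5, 63, -0.0205, 0, 0.038, 0], [-9, -5, 63, -0.0205, 0, 0.038, 0]]'; python3 t.py 0 .009;python3 - <<'E'
from plant import ctrl
from h import *
# does the top/side view still see the tip? save for later; check residual of wires between mouth and hub
for n in("side","wrist"):
    c=ctrl.read_camera(n);pickle.dump(c,open(f"{n}6.pkl","wb"));print(n,proj(c,[[.544,.176,.187]]))
s=ctrl.get_state();print(s["contact_force"],s["wrist_torque"])
E
```

```text
time: 10.72
eef_pos: [0.5144, 0.1294, 0.2504]
tcp_rot: [0.834, 0.462, 0.264, -0.146]
contact_force: [-0.3, 0.3, -0.8]
opening: 0.658
finger_force: 68.5
[0.51442307 0.12944297 0.25041265] [-0.0002  0.0004  0.0306  0.0002 -0.0012  0.0003]
side [[288.56775232 169.78746809]]
wrist [[322.45861794 189.08546423]]
[-0.08152861  0.09519428 -1.28162469] [-0.39361231  0.27914451 -0.01473145]
```

```bash
for k in 1 2 3; do python3 inch.py '[[0, 0, 5, 0, 0, 0, 0], [0, 0, 10, 0, 0, 0, 0], [0, 0, 15, 0, 0, 0, 0], [0, 0, 15, 0, 0, 0, 0]]'|egrep 'eef|contact'; done
```

```text
eef_pos: [0.5186, 0.1374, 0.2365]
contact_force: [-0.2, -0.7, -2.1]
eef_pos: [0.5232, 0.1447, 0.2243]
contact_force: [-0.7, 0.8, -2.8]
eef_pos: [0.5278, 0.152, 0.2121]
contact_force: [0.5, -0.2, -2.5]
```

```bash
for k in 1 2 3; do python3 inch.py '[[0, 0, 5, 0, 0, 0, 0], [0, 0, 10, 0, 0, 0, 0], [0, 0, 15, 0, 0, 0, 0], [0, 0, 15, 0, 0, 0, 0]]'|egrep 'eef|contact'; done
```

```text
eef_pos: [0.5323, 0.1593, 0.1998]
contact_force: [-0.1, -0.2, -2.3]
eef_pos: [0.5369, 0.1666, 0.1875]
contact_force: [0.6, -0.1, -2.3]
eef_pos: [0.5414, 0.1739, 0.1752]
contact_force: [-0.2, 0.0, -1.8]
```

```bash
for k in 1 2 3 4; do python3 inch.py '[[-2, 0, 0, 0, 0, 0, 0], [-4, 0, 0, 0, 0, 0, 0], [-4, 0, 0, 0, 0, 0, 0]]'|egrep 'eef|contact'; done
```

```text
eef_pos: [0.5398, 0.1707, 0.1735]
contact_force: [-0.0, 0.7, -2.3]
eef_pos: [0.538, 0.168, 0.1711]
contact_force: [0.4, 0.3, -2.7]
eef_pos: [0.5366, 0.1656, 0.1693]
contact_force: [1.5, 1.2, -2.8]
eef_pos: [0.536, 0.165, 0.1694]
contact_force: [5.0, 11.2, 1.0]
```

The upper wall touches the wires at about 20 mm offset, as expected, so the loop is inside the glass. I'll ease off and slide on.

```bash
python3 inch.py '[[5, 0, 0, 0, 0, 0, 0], [6, 0, 5, 0, 0, 0, 0], [6, 0, 10, 0, 0, 0, 0], [6, 0, 15, 0, 0, 0, 0], [6, 0, 15, 0, 0, 0, 0]]'|egrep 'eef|contact'; for k in 1 2 3; do python3 inch.py '[[0, 0, 2, 0, 0, 0, 0], [0, 0, 4, 0, 0, 0, 0], [0, 0, 4, 0, 0, 0, 0]]'|egrep 'eef|contact'; done
```

```text
eef_pos: [0.5416, 0.1741, 0.157]
contact_force: [1.0, 0.4, -2.4]
eef_pos: [0.543, 0.176, 0.1544]
contact_force: [0.6, -0.5, -2.4]
eef_pos: [0.5442, 0.1782, 0.1512]
contact_force: [-0.1, 1.8, -2.1]
eef_pos: [0.5454, 0.1803, 0.148]
contact_force: [-0.1, 2.5, -1.5]
```

```bash
for k in 1 2 3; do python3 inch.py '[[0, 0, 1, 0, 0, 0, 0], [0, 0, 3, 0, 0, 0, 0], [0, 0, 3, 0, 0, 0, 0]]'|egrep 'eef|contact'; done
```

```text
eef_pos: [0.5464, 0.1818, 0.1456]
contact_force: [-1.4, 4.7, -0.3]
eef_pos: [0.5473, 0.1832, 0.1438]
contact_force: [-5.8, 1.3, 5.1]
eef_pos: [0.5483, 0.1843, 0.1436]
contact_force: [-17.2, -6.2, 18.3]
```

The inside of the base has met the tip, with some sideways wire contact. I'll back off, shift to relieve it, and check the residual force.

```bash
python3 inch.py '[[0, 0, -4, 0, 0, 0, 0], [0, -2, -4, 0, 0, 0, 0], [0, -2, -4, 0, 0, 0, 0]]'|egrep 'eef|contact'; python3 inch.py '[[0, -1, 0, 0, 0, 0, 0], [0, -1, 0, 0, 0, 0, 0]]'|egrep 'eef|contact';python3 t.py -.095 .0155
```

```text
eef_pos: [0.5463, 0.183, 0.1444]
contact_force: [0.6, 1.0, 0.4]
eef_pos: [0.5458, 0.1831, 0.1443]
contact_force: [4.6, -0.5, -0.9]
[0.54577309 0.18310459 0.14425037] [ 0.0033  0.0023  0.003   0.0029 -0.0009  0.0001]
```

```bash
for k in 1 2; do python3 inch.py '[[-1, 0.3, 0, 0, 0, 0, 0], [-1.5, 0.5, 0.5, 0, 0, 0, 0], [-1.5, 0.5, 0.5, 0, 0, 0, 0]]'|egrep 'eef|contact'; done
```

```text
eef_pos: [0.5458, 0.1831, 0.1442]
contact_force: [4.3, 3.0, 3.9]
eef_pos: [0.5458, 0.1831, 0.1441]
contact_force: [4.0, 6.2, 6.4]
```

Weight is on the wires. I'll release.

```bash
python3 inch.py '[[0, 0, 0, 0, 0, 0, 0.72], [0, 0, 0, 0, 0, 0, 0.8], [0, 0, 0, 0, 0, 0, 0.9], [0, 0, 0, 0, 0, 0, 0.95], [0, 0, 0, 0, 0, 0, 0.95]]' 20; python3 - <<'E'
from plant import ctrl
from h import *
c=ctrl.read_camera("wrist");pickle.dump(c,open("w8.pkl","wb"))
E
```

```text
time: 20.2
eef_pos: [0.5442, 0.1817, 0.1412]
tcp_rot: [0.834, 0.463, 0.263, -0.146]
contact_force: [0.3, -0.1, -0.5]
opening: 0.951
finger_force: 0.0
```

To row units: -0.16 m is -160, -0.12 m is -120.

```bash
python3 inch.py '[[0, 0, -10, 0, 0, 0, 0.95], [0, 0, -30, 0, 0, 0, 0.95], [0, 0, -55, 0, 0, 0, 0.95], [0, 0, -80, 0, 0, 0, 0.95], [0, 0, -120, 0, 0, 0, 0.95], [0, 0, -160, 0, 0, 0, 0.95], [0, 0, -160, 0, 0, 0, 0.95], [0, 0, -160, 0, 0, 0, 0.95], [0, 0, -160, 0, 0, 0, 0.95]]'; python3 - <<'E'
from plant import ctrl
import fit2
from fit2 import *
s=ctrl.get_state();print(s["eef_pos"],s["contact_force"])
w=ctrl.read_camera("wrist");sd=ctrl.read_camera("side");tp=ctrl.read_camera("top")
pickle.dump((w,sd,tp),open("end.pkl","wb"))
A=stand(None,np.radians(-122));tip=np.array([.544,.176,.187]);o=tip-A[:,2]*.1245
def hull(c,dz):
    L=np.vstack([np.c_[xo+rr*np.cos(an),rr*np.sin(an),an*0+z+dz] for xo,rr,z in((.024,.0335,.0295),(.018,.0275,.1335))])
    im=np.zeros((400,640),np.uint8);q=proj(c,o+L@A.T);cv2.fillConvexPoly(im,cv2.convexHull(np.round(q).astype(np.int32)),255);return im>0
for n,c in(("wrist",w),("side",sd),("top",tp)):
    m=mask(c)>0
    for dz in(-.02,-.01,0,.01,.02,.04):
        h=hull(c,dz);big=cv2.dilate(h.astype(np.uint8),np.ones((9,9)))>0
        print(n,dz,"covered",round((h&m).sum()/h.sum(),3),"ring green",round((big&~h&m).sum()/(big&~h).sum(),3))
E
```

```text
time: 21.38
eef_pos: [0.4952, 0.1043, 0.2708]
tcp_rot: [0.834, 0.463, 0.262, -0.147]
contact_force: [-0.0, 0.3, -0.0]
opening: 0.948
finger_force: 0.0
[0.49515418 0.1043253  0.27079427] [-0.00197724  0.34654997 -0.04131462]
wrist -0.02 covered 0.993 ring green 0.757
wrist -0.01 covered 0.985 ring green 0.669
wrist 0 covered 0.968 ring green 0.446
wrist 0.01 covered 0.92 ring green 0.321
wrist 0.02 covered 0.847 ring green 0.286
wrist 0.04 covered 0.7 ring green 0.243
side -0.02 covered 0.724 ring green 0.26
side -0.01 covered 0.766 ring green 0.242
side 0 covered 0.779 ring green 0.233
side 0.01 covered 0.787 ring green 0.246
side 0.02 covered 0.79 ring green 0.259
side 0.04 covered 0.725 ring green 0.368
top -0.02 covered 0.962 ring green 0.095
top -0.01 covered 0.964 ring green 0.086
top 0 covered 0.925 ring green 0.094
top 0.01 covered 0.865 ring green 0.138
top 0.02 covered 0.812 ring green 0.188
top 0.04 covered 0.715 ring green 0.216
```

```bash
python3 inch.py '[[0, 0, 0, 0, 0, 0, 0.95], [0, 0, 0, 0, 0, 0, 0.95], [0, 0, 0, 0, 0, 0, 0.95], [0, 0, 0, 0, 0, 0, 0.95], [0, 0, 0, 0, 0, 0, 0.95], [0, 0, 0, 0, 0, 0, 0.95]]'|egrep time; python3 - <<'E'
from plant import ctrl
from fit2 import *
w0=pickle.load(open("end.pkl","rb"))[0];w=ctrl.read_camera("wrist")
m0,m=mask(w0)>0,mask(w)>0
print("changed px",(m0^m).sum(),"of",m.sum())
if (m0^m).sum()<.02*m.sum(): print(ctrl.sign_off())
E
```

```text
time: 22.28
changed px 1450 of 24029
```

```bash
python3 - <<'E'
from plant import ctrl
from fit2 import *
w0=pickle.load(open("end.pkl","rb"))[0]
print("camera moved",np.array(w0["xyz"])-np.array(ctrl.read_camera("wrist")["xyz"]))
I=[ctrl.read_camera("wrist") for _ in range(12)]
f=lambda c:np.argwhere(cv2.morphologyEx(mask(c),cv2.MORPH_OPEN,np.ones((9,9)))>0)
for a in(w0,I[0],I[11]):p=f(a);print(len(p),p.mean(0),p.min(0),p.max(0))
print([((mask(I[k])>0)^(mask(I[0])>0)).sum() for k in(1,5,11)])
E
```

```text
camera moved [-0.00018505  0.00042118 -0.00161938]
23790 [ 85.08469945 305.27835225] [ 0 76] [221 460]
23662 [ 85.8800186  303.41239118] [ 0 75] [221 457]
23649 [ 85.85022623 303.32242378] [ 0 75] [221 457]
[np.int64(49), np.int64(71), np.int64(65)]
```

The earlier change was the arm settling by 1.6 mm. The glass is still, so I'll hand in.

```bash
python3 -c "
from plant import ctrl
print(ctrl.sign_off())"
```

```text
the job is handed in; nothing more can be done
None
```

I pressed the glass on the star at its stop for over two seconds, let the star come up, then hung the glass on the free arm, released it and handed the job in at about 23 s; sign-off returned no verdict, but the last images showed the glass hanging still with the gripper clear.

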